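Sweep the offcuts into the scrap tray

ROBOT

A 6-joint arm with a two-finger parallel gripper is mounted at the origin on the work surface. World frame = base frame: x ahead of the robot, y to its left, z up, the work surface at z = 0. Lengths are in m, angles in rad, forces in N, time in s.
With the tool pointing down it reaches from about 0.25 to 0.725 m from the base axis. Payload 4 kg.
Tool frame: the origin (TCP) lies at the very end of the fingers, on their centre line; the grasp point (between the pads) lies 19 mm behind it; z points along the fingers, y is the line along which they close (so a half turn about z gives the same grasp; the last joint's range is limited). The gripper opens to 85 mm and grips with 20 to 120 N. Pads are 22 mm wide; open, the fingers measure 114 mm over their backs; the gripper's body (76 mm by 85 mm) begins 54 mm behind the grasp point. The pads swing forward as they close: fully open they stand 13 mm farther back than shut.
Start: joints at [0, 0.241, 0.005, 1.335, 0, 1.571], TCP at [0.5, -0, 0.231] pointing down, gripper open.
Joint ranges: [-2.72, 2.72], [-1.05, 1.87], [-1.09, 1.28], [-1.99, 2.15], [-1.42, 1.44], [-3.14, 3.14]. Speed limits (rad/s): [2.79, 2.79, 3.14, 3.14, 3.14, 3.14].

INTERFACE

Orientations are given as a unit quaternion [x, y, z, w].
In Python, from workcell import bot gives the robot as it stands.
- The arm moves only by the tool carry_out, never from a script. Its argument "increments" is one flat list of numbers, 5 for each row, row after row: the finger opening in cm, from 0 to 8.54, then the shift along the tool's x, y, z in cm, then the turn about the tool's z in rad. A call has exactly 5 rows; each row shifts and turns the commanded pose from where the row before left it, along the tool's axes as they then stand; what a row does not reach is not made up. A row lasts 1/8 s, in which the tool goes at most 62.5 mm and 10.7 degrees, less where a joint would pass 70% of its speed; a pose out of reach is approached as far as the arm can. A call with a gripper value outside its range is refused whole. The fingers move at their own pace and stop on an object; the grip force is fixed at half the most. Time passes only in rows, so rows that do not move let the fingers close, or fill a call up. It gives the time, the measured TCP pose, the force, the opening and the grip force at its end, in the units of the state.
- bot.get_obs(): the state, without advancing time (a new reading comes with each control period).
- bot.camera(name): name is "scene" or "side" or "wrist"; returns a dict with "pixels" (400x640x3 uint8, blue, green, red), "range_z" (400x640 float32, m along the optical axis (not along the pixel's ray), 0 where there is no reading), "mtx" (3x3 intrinsics, pixels), "eye" and "attitude" of the camera in the world. Camera axes: x right, y down, z forward; pixel columns grow to the right and rows downward; lengths in m; the calibration is good to about 2 mm. A picture is of the moment at which its call begins.
- bot.job_done(): hands the job in; it is judged then, once.
Trained networks look in a picture, given as the dict that the camera call returned (one of the last four; its "shot" number tells which), for a name from the list of things; names that differ only in an ending like _2 or _b are one class to them, and where a whole thing is asked for, a point or a joint stands for the part that bears it (a point fixed in the world has none). Each returns a list of dicts, best first, with "p" (0 to 1); they miss things now and then, are a little off and sometimes report something else, mostly with a low value. They report only what shows in the picture. A call takes as long as a camera call.
- bot.find_in(picture, name): "xyz" ([x, y, z] in m, in the coordinates of the camera as it stood for that picture, good to about 4 mm: the middle of the surface that is visible of it).
- bot.regions_of(picture, name): "mask" (400x640 bool, what is visible of it).
- bot.place_of(picture, name): "xyz" ([x, y, z] in m, in the coordinates of the camera as it stood for that picture, good to about 4 mm: a listed point, or the origin of a listed thing).
The state is a dict: "clock": time; "joint_pos": joint angles; "joint_vel": joint speeds; "tau": joint torques, N m; "eef_pos": TCP position; "tool_rot": TCP orientation; "ft_force": force on the tool from outside, world axes, zero at the start; "ft_torque": the same for the moment, N m; "grip_width": finger opening in m; "grasp_force": force on a finger pad.
Only numpy, scipy, OpenCV 4.12 (cv2) and the standard library are available. Lean on these libraries where they do the work, as an engineer would, in place of code of your own. Each camera call takes 0.05 s, during which the arm holds its last target. There are 200 camera calls.

TASK

Clear the raised work plate: with the fingertips, sweep the three yellow-marked dark steel offcuts across the plate and over its edge into the red scrap tray. Only push them, never pick them up or carry them. Leave the three finished parts standing where they are, and finish clear of everything.

Things in the scene. Friction and masses are not known exactly. Their poses are not given: they have to be found in the camera images.
- plate: Fixed raised steel work plate on dark steel rails, 300 mm (its x) by 300 mm (its y), flat top 80 mm above its origin, no rim. Origin: centre of its footprint, on the bench. A tray stands against each of its two y edges, so offcuts go over its +y or its -y edge, whichever has the red tray.
- scrap_tray: Fixed red open tray, 300 mm (its x) by 130 mm (its y), 70 mm high, walls and floor 8 mm; origin at the centre of its underside, on the bench. Turned like the plate, 2 mm from the plate's +y or -y edge, its rim 10 mm below the plate's top. May be on either side; it may be shifted along the edge by up to 12 mm.
- parts_tray: Fixed blue tray of the same size against the other of these two edges, holding good stock. Nothing goes in it.
- offcut_hex: Loose hexagonal steel bar stub, 30 mm across the flats, 24 mm tall, about 140 g, flat top dabbed yellow, standing on the plate. Origin: centre of its underside.
- offcut_hex_mid (a point): Middle of the hexagonal stub, 12 mm above its origin.
- offcut_tube: Loose end of square steel tube, 34 by 34 mm outside, 4 mm walls, 26 mm tall, about 100 g, upper rim yellow, hollow upright. Origin: centre of its underside.
- offcut_tube_mid (a point): Middle of the tube end, 13 mm above its origin.
- offcut_channel: Loose piece of steel U-channel lying legs down, 32 (x) by 36 (y) mm, 24 mm tall, about 110 g, top dabbed yellow. Origin: centre of its underside.
- offcut_channel_mid (a point): Middle of the channel piece, 12 mm above its origin.
- bushing: Finished brass flanged bushing, standing loose on the plate: 26 mm diameter at the foot, 34 mm tall. Origin: centre of its underside. Leave alone. The three finished parts stand in a row along the plate's middle line (plate x within 6 mm of 0); the offcuts lie in the two lanes beside it (plate x about 68 to 92 mm either side), one or two to a lane.
- bolt: Finished bright bolt standing loose on its hexagonal head (26 mm across corners, 9 mm high), 12 mm shank, 45 mm tall. Origin: centre of its underside. Leave alone.
- spacer: Finished green spacer, standing loose, 24 mm diameter, 28 mm tall. Origin: centre of its underside. Leave alone.

How it is judged:
By the outcome, as a careful person would: the job done as asked, in the order asked, and still so for the second after the job is handed in, with the robot touching nothing.
It also fails if it takes over 58 s, if anything falls off the work surface, if the arm or the gripper's body presses on something with over 40 N, if the wrist force passes 120 N, or if a joint passes its speed limit or range.

## Working session

There is one attempt and no reset: what is moved stays moved. The work goes in short steps, Python scripts to look and compute and a tool call to move; the robot and the scene stay as the last step left them, time stands still between calls to the robot, and variables do not carry over. Pictures are saved under pics/ and viewed, at most 10 in all, crops included, and the job is handed in when it is done.

Besides the shell and the picture viewer there is one more tool, called after "Emit:" as name(argument=value, ...) on one line, values as JSON. carry_out: Moves the arm, as the interface text tells. Its arguments: {"type":"object","properties":{"increments":{"type":"array","items":{"type":"number"}}},"required":["increments"]}

```bash
mkdir -p pics
cat > h.py <<'E'
import numpy as np, cv2
from scipy.spatial.transform import Rotation as R
from workcell import bot
def rot(a):
    a=np.array(a,float); return a if a.shape==(3,3) else R.from_quat(a).as_matrix()
def w(p,x): return rot(p["attitude"])@np.array(x)+np.array(p["eye"])
def cloud(p):
    z=p["range_z"];K=np.array(p["mtx"]);v,u=np.indices(z.shape)
    c=np.stack([(u-K[0,2])/K[0,0]*z,(v-K[1,2])/K[1,1]*z,z],-1)
    return c@rot(p["attitude"]).T+np.array(p["eye"])
E
python3 - <<'E'
from h import *
o=bot.get_obs();print(o["clock"],o["eef_pos"],o["tool_rot"],o["ft_force"])
for c in ("scene","side","wrist"):
    p=bot.camera(c);cv2.imwrite(f"pics/{c}.png",p["pixels"]);print(c,np.round(p["eye"],3))
    for n in "plate scrap_tray parts_tray offcut_hex offcut_tube offcut_channel bushing bolt spacer".split():
        r=bot.place_of(p,n)[:2]
        print(n,[(round(q["p"],2),np.round(w(p,q["xyz"]),3).tolist()) for q in r])
E
```

```text
0.0 [ 4.99375590e-01 -6.45889801e-08  2.30411762e-01] [ 0.70710749  0.7071053  -0.00074951 -0.00072688] [ 0.06777634 -0.43730446 -0.00363151]
scene [ 0.88  -0.512  0.747]
plate [(0.95, [0.548, -0.002, 0.002])]
scrap_tray [(0.65, [0.558, -0.218, 0.002])]
parts_tray [(0.7, [0.538, 0.219, -0.005]), (0.17, [0.543, 0.003, 0.078])]
offcut_hex [(0.88, [0.47, -0.087, 0.075])]
offcut_tube [(0.65, [0.618, 0.058, 0.081])]
offcut_channel [(0.71, [0.476, 0.059, 0.084]), (0.61, [0.556, -0.219, 0.001])]
bushing [(0.49, [0.537, 0.08, 0.079])]
bolt [(0.54, [0.555, -0.11, 0.078])]
spacer [(0.68, [0.543, 0.003, 0.081])]
side [ 0.486 -0.431  0.62 ]
plate [(0.81, [0.546, -0.001, -0.001])]
scrap_tray [(0.78, [0.557, -0.218, 0.001]), (0.73, [0.618, 0.063, 0.081])]
parts_tray [(0.83, [0.542, 0.219, 0.003])]
offcut_hex [(0.57, [0.469, -0.082, 0.08])]
offcut_tube [(0.75, [0.615, 0.065, 0.081])]
offcut_channel [(0.9, [0.474, 0.061, 0.082])]
bushing [(0.81, [0.534, 0.079, 0.08])]
bolt [(0.56, [0.55, -0.105, 0.077]), (0.49, [0.618, 0.062, 0.08])]
spacer [(0.48, [0.545, 0.004, 0.079]), (0.24, [0.546, 0.001, -0.001])]
wrist [0.5   0.074 0.374]
plate [(0.68, [0.55, 0.001, 0.001])]
scrap_tray [(0.8, [0.553, -0.213, -0.002]), (0.35, [0.474, -0.078, 0.08])]
parts_tray [(0.69, [0.549, -0.0, 0.004])]
offcut_hex [(0.67, [0.478, -0.082, 0.081])]
offcut_tube [(0.68, [0.614, 0.061, 0.078])]
offcut_channel []
bushing [(0.87, [0.534, 0.08, 0.081]), (0.6, [0.55, -0.007, 0.005])]
bolt [(0.8, [0.553, -0.108, 0.078])]
spacer [(0.72, [0.542, 0.001, 0.082]), (0.25, [0.613, 0.061, 0.084])]
```

View pics/scene.png

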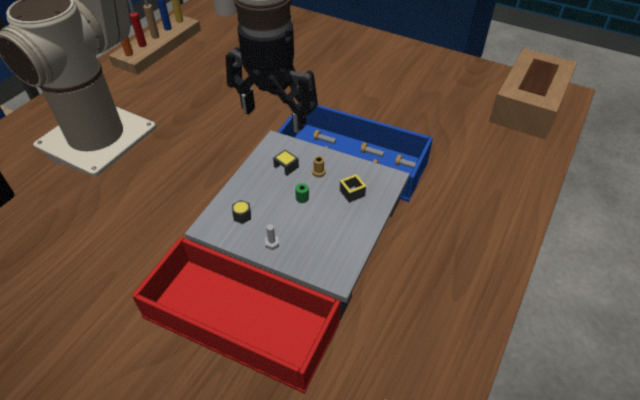

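Run:
```python
from h import *
o=bot.get_obs();print(np.round(rot(o["tool_rot"]),3).tolist())
# plate yaw and object outlines from cloud
P=[]
for c in ("scene","side"):
    p=bot.camera(c);X=cloud(p);ok=p["range_z"]>0
    m=ok&(abs(X[...,2]-.08)<.004)&(abs(X[...,0]-.547)<.2)&(abs(X[...,1])<.2)
    q=X[m][:,:2].astype(np.float32)
    print(c,cv2.minAreaRect(q))
    for n in "offcut_hex offcut_tube offcut_channel bushing bolt spacer".split():
        r=bot.regions_of(p,n)
        if r:
            k=r[0]["mask"]&ok; Y=X[k]; zt=np.percentile(Y[:,2],97); t=Y[Y[:,2]>zt-.006]
            print(n,round(r[0]["p"],2),round(zt,3),t[:,:2].mean(0).round(3), t[:,:2].min(0).round(3),t[:,:2].max(0).round(3),cv2.minAreaRect(t[:,:2].astype(np.float32)))
```

```text
[[0.0, 1.0, -0.0], [1.0, -0.0, -0.0], [-0.0, -0.0, -1.0]]
scene ((0.5474807024002075, 7.458031177520752e-05), (0.30166733264923096, 0.30390387773513794), 4.592378616333008)
offcut_hex 0.56 0.107 [ 0.476 -0.084] [ 0.458 -0.099] [ 0.492 -0.067] ((0.47509846091270447, -0.08281849324703217), (0.02892751432955265, 0.03449806571006775), 35.79702377319336)
offcut_tube 0.67 0.108 [0.617 0.059] [0.595 0.037] [0.638 0.081] ((0.6157188415527344, 0.05985214561223984), (0.0345708467066288, 0.03689032793045044), 57.679805755615234)
offcut_channel 0.81 0.107 [0.476 0.058] [0.453 0.039] [0.495 0.078] ((0.4741451144218445, 0.05758846551179886), (0.03467123582959175, 0.03907589614391327), 74.8321533203125)
bushing 0.77 0.116 [0.537 0.075] [0.527 0.065] [0.546 0.086] ((0.5368338227272034, 0.07568841427564621), (0.01891332119703293, 0.01827414333820343), 60.08639144897461)
bolt 0.67 0.126 [ 0.554 -0.109] [ 0.548 -0.114] [ 0.56  -0.104] ((0.5531476140022278, -0.10870140045881271), (0.010963072068989277, 0.010316000320017338), 55.442588806152344)
spacer 0.62 0.11 [0.544 0.004] [ 0.532 -0.008] [0.555 0.017
[... 568 characters left out ...]
3427734)
offcut_channel 0.69 0.106 [0.473 0.059] [0.454 0.041] [0.493 0.08 ] ((0.47391802072525024, 0.060707658529281616), (0.03492876887321472, 0.036067377775907516), 78.39266204833984)
bushing 0.66 0.115 [0.535 0.075] [0.526 0.067] [0.544 0.088] ((0.5349611639976501, 0.07628638297319412), (0.018165284767746925, 0.017411502078175545), 23.45783805847168)
bolt 0.84 0.125 [ 0.551 -0.109] [ 0.546 -0.114] [ 0.557 -0.104] ((0.5519255995750427, -0.10908608138561249), (0.009307476691901684, 0.01030005794018507), 46.03911209106445)
spacer 0.7 0.109 [0.542 0.003] [ 0.531 -0.007] [0.552 0.017] ((0.5427635312080383, 0.004205958917737007), (0.023443806916475296, 0.02119891531765461), 56.223262786865234)
```

The scene picture shows the red tray at the -y edge (centre near pixel 240,310). The hex (241,211) and the channel (286,161) are in the near lane, and the tube (352,187) is in the far lane. The brass, green and bright parts stand in the middle row, at (319,166), (302,192) and (271,237). The plate is yawed about +0.08 rad. I'll turn the tool to match, then do the hex first.

Emit:
carry_out(increments=[1.5,-1.9,-1.6,0,-0.08,1.5,-1.9,-1.6,0,0,1.5,0,0,3,0,1.5,0,0,3,0,1.5,0,0,0,0])

```text
clock: 2.82
eef_pos: [0.4676, -0.0391, 0.1694]
tool_rot: [0.678, 0.735, -0.002, -0.002]
ft_force: [-0.5, 0.3, 0.1]
grip_width: 0.0147
grasp_force: 0.0
```

Emit:
carry_out(increments=[1.5,0,0.3,3,0,1.5,0,0,3,0,1.5,0,0,2,0,1.5,0,0,0.3,0,1.5,0,0,0,0])

```text
clock: 3.45
eef_pos: [0.4736, -0.039, 0.0895]
tool_rot: [0.678, 0.735, 0.001, 0.001]
ft_force: [-0.1, 0.4, 0.0]
grip_width: 0.015
grasp_force: 0.0
```

Run:
```python
from h import *
p=bot.camera("side");cv2.imwrite("pics/s2.png",p["pixels"])
o=bot.get_obs();print(o["eef_pos"],o["ft_force"])
```

```text
[ 0.47378558 -0.03901848  0.08971137] [-0.09352887  0.18080808 -0.07819638]
```

View pics/s2.png

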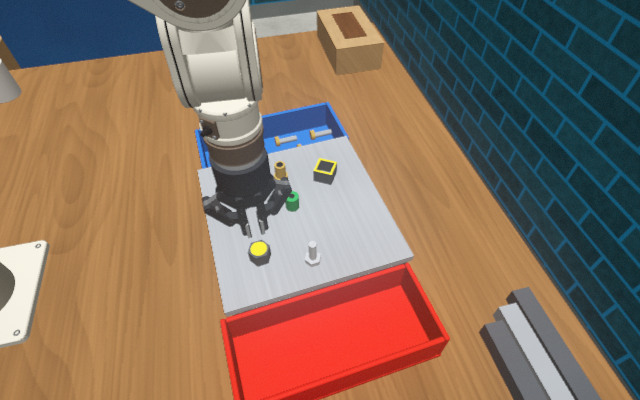

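The fingers (255,220) are behind the hex (259,251). The right knuckle (287,188) looks close to the spacer, so I'll measure that clearance from depth.

Run:
```python
from h import *
e=np.array(bot.get_obs()["eef_pos"])
a=.08;M=np.array([[np.cos(a),np.sin(a)],[-np.sin(a),np.cos(a)]])
Q=[]
for c in ("side","scene"):
    p=bot.camera(c);X=cloud(p)[p["range_z"]>0];Q.append(X)
X=np.vstack(Q);d=(X[:,:2]-e[:2])@M.T;z=X[:,2]-e[2]
for lo in range(0,110,10):
    k=(z*1000>=lo)&(z*1000<lo+10)&(abs(d[:,0])<.1)&(abs(d[:,1])<.033)
    if k.sum():print(lo,k.sum(),np.round(1000*np.percentile(d[k],[1,99],axis=0)).tolist())
```

```text
0 170 [[-19.0, -12.0], [82.0, 33.0]]
10 316 [[-21.0, -33.0], [82.0, 33.0]]
20 186 [[-21.0, -12.0], [74.0, 32.0]]
30 146 [[-21.0, -12.0], [21.0, 8.0]]
40 239 [[-38.0, -14.0], [37.0, 8.0]]
50 560 [[-44.0, -14.0], [41.0, 12.0]]
60 352 [[-50.0, -17.0], [48.0, 13.0]]
70 465 [[-56.0, -18.0], [54.0, 10.0]]
80 554 [[-61.0, -18.0], [60.0, -2.0]]
90 900 [[-63.0, -20.0], [64.0, 12.0]]
100 606 [[-52.0, -20.0], [52.0, 5.0]]
```

Emit:
carry_out(increments=[1.5,-0.5,-0.3,0.3,0,1.5,-1.0,0,0,0,1.5,-1.5,0,0,0,1.5,-1.5,0,0,0,1.5,-1.5,0,0,0])

```text
clock: 4.22
eef_pos: [0.4745, -0.1003, 0.0853]
tool_rot: [0.678, 0.735, 0.0, -0.0]
ft_force: [-0.3, 1.9, -0.4]
grip_width: 0.0151
grasp_force: 0.6
```

Emit:
carry_out(increments=[1.5,-1.5,0,0,0,1.5,-1.5,0,0,0,1.5,-1.5,0,0,0,1.5,-1.5,0,0,0,1.5,-1.8,0,0,0])

```text
clock: 4.85
eef_pos: [0.4806, -0.1779, 0.0853]
tool_rot: [0.678, 0.735, -0.0, 0.0]
ft_force: [0.1, -0.6, -0.4]
grip_width: 0.0151
grasp_force: 0.0
```

Run:
```python
from h import *
p=bot.camera("side");cv2.imwrite("pics/s3.png",p["pixels"])
```

```text
(no output)
```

View pics/s3.png

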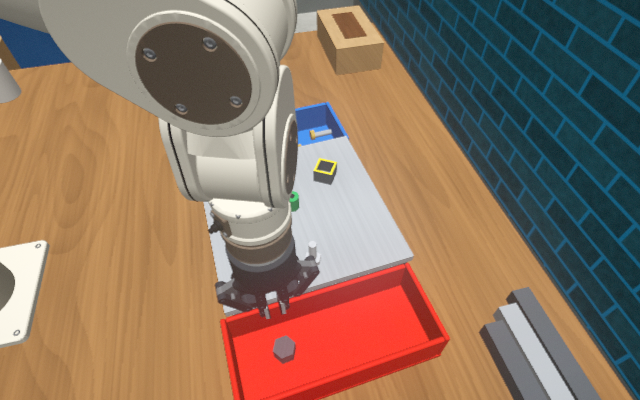

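The hex is in the red tray (284,348), and the bolt is still standing. I'll lift and go behind the channel.

Emit:
carry_out(increments=[1.5,0,0,-4,0,1.5,0,0,-4,0,1.5,4,0.4,0,0,1.5,5,0.4,0,0,1.5,5,0.4,0,0])

```text
clock: 5.52
eef_pos: [0.4815, -0.0354, 0.1655]
tool_rot: [0.679, 0.734, 0.0, 0.0]
ft_force: [0.7, 0.7, 0.3]
grip_width: 0.0149
grasp_force: 0.0
```

Emit:
carry_out(increments=[1.5,5,0,0,0,1.5,5,0,0,0,1.5,4.5,0,0,0,1.5,0,0,0,0,1.5,0,0,0,0])

```text
clock: 6.15
eef_pos: [0.4698, 0.1079, 0.1652]
tool_rot: [0.678, 0.735, -0.0, 0.0]
ft_force: [0.4, -0.4, -1.1]
grip_width: 0.015
grasp_force: 0.0
```

```bash
cat > st.py <<'E'
from h import *
o=bot.get_obs();e=np.array(o["eef_pos"]);a=.08
M=np.array([[np.cos(a),np.sin(a)],[-np.sin(a),np.cos(a)]])
print("tool plate",M@(e[:2]-[.547,0]),e[2])
p=bot.camera("side")
for n in "offcut_tube offcut_channel bushing bolt spacer".split():
    for q in bot.place_of(p,n)[:1]:
        x=w(p,q["xyz"]);print(n,round(q["p"],2),(M@(x[:2]-[.547,0])).round(3),x[2].round(3))
E
python3 st.py
```

```text
tool plate [-0.06836425  0.11375426] 0.16522620608883792
offcut_tube 0.73 [0.076 0.058] 0.077
offcut_channel 0.72 [-0.067  0.066] 0.078
bushing 0.6 [-0.002  0.003] 0.078
bolt 0.63 [-0.007 -0.103] 0.079
spacer 0.56 [-0.004  0.004] 0.08
```

Emit:
carry_out(increments=[1.5,0,0,4,0,1.5,0,0,3,0,1.5,0,0,0.9,0,1.5,-0.5,0,0,0,1.5,-1,0,0,0])

```text
clock: 7.08
eef_pos: [0.4721, 0.0931, 0.0876]
tool_rot: [0.678, 0.735, 0.001, 0.001]
ft_force: [-0.6, -0.1, 0.3]
grip_width: 0.0152
grasp_force: 0.0
```

Emit:
carry_out(increments=[1.5,-1,0,0,0,1.5,-1.5,0,0,0,1.5,-1.5,0,0,0,1.5,-1.5,0,0,0,1.5,-1.5,0,0,0])

```text
clock: 7.7
eef_pos: [0.4767, 0.0224, 0.0864]
tool_rot: [0.678, 0.735, 0.0, 0.0]
ft_force: [-0.3, 0.4, 1.2]
grip_width: 0.015
grasp_force: 0.5
```

Emit:
carry_out(increments=[1.5,-1.5,0,0,0,1.5,-1.5,0,0,0,1.5,-1.5,0,0,0,1.5,-1.5,0,0,0,1.5,-1.5,0,0,0])

```text
clock: 8.32
eef_pos: [0.4826, -0.0522, 0.0863]
tool_rot: [0.678, 0.735, -0.0, -0.0]
ft_force: [-0.3, 0.8, 0.2]
grip_width: 0.0151
grasp_force: 0.5
```

```bash
python3 st.py
```

```text
tool plate [-0.06838747 -0.04692031] 0.08625923024499577
offcut_tube 0.86 [0.078 0.057] 0.08
offcut_channel 0.63 [-0.064 -0.077] 0.081
bushing 0.52 [-0.006  0.077] 0.081
bolt 0.49 [-0.006 -0.104] 0.077
spacer 0.51 [-0.004  0.004] 0.08
```

Emit:
carry_out(increments=[1.5,-1,0,0,0,1.5,-1.5,0,0,0,1.5,-1.5,0,0,0,1.5,-1.5,0,0,0,1.5,-1.5,0,0,0])

```text
clock: 9.25
eef_pos: [0.4882, -0.1223, 0.0863]
tool_rot: [0.678, 0.735, 0.0, -0.0]
ft_force: [0.7, 0.6, 1.0]
grip_width: 0.0151
grasp_force: 0.4
```

Emit:
carry_out(increments=[1.5,-1.5,0,0,0,1.5,-1.5,0,0,0,1.5,-1.5,0,0,0,1.5,-1.5,0,0,0,1.5,0,0,0,0])

```text
clock: 9.88
eef_pos: [0.4931, -0.182, 0.0863]
tool_rot: [0.679, 0.734, 0.0, 0.0]
ft_force: [-0.1, 1.4, 0.1]
grip_width: 0.015
grasp_force: 0.0
```

```bash
python3 st.py
python3 - <<'E'
from h import *
p=bot.camera("side");cv2.imwrite("pics/s4.png",p["pixels"])
E
```

```text
tool plate [-0.06824809 -0.17709965] 0.08629867084133133
offcut_tube 0.77 [0.076 0.058] 0.079
offcut_channel 0.77 [-0.046 -0.234] 0.031
bolt 0.45 [-0.006 -0.105] 0.077
spacer 0.28 [ 0.001 -0.   ] -0.001
```

View pics/s4.png

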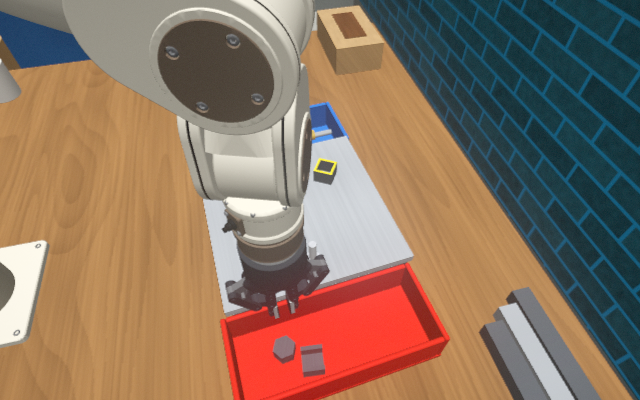

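The hex (284,348) and the channel (313,360) are both in the red tray. The tube is next.

Emit:
carry_out(increments=[1.5,0,0,-4,0,1.5,0,0,-4.5,0,1.5,4,2.2,0,0,1.5,4.5,2.2,0,0,1.5,4.5,2.2,0,0])

```text
clock: 10.85
eef_pos: [0.5488, -0.0444, 0.1717]
tool_rot: [0.678, 0.735, 0.0, 0.0]
ft_force: [0.7, -0.8, -0.2]
grip_width: 0.0151
grasp_force: 0.0
```

Emit:
carry_out(increments=[1.5,4.5,2.5,0,0,1.5,4.5,2.5,0,0,1.5,4.5,2.6,0,0,1.5,1.7,0,0,0,1.5,0,0,0,0])

```text
clock: 11.48
eef_pos: [0.6112, 0.1128, 0.1709]
tool_rot: [0.677, 0.736, -0.001, -0.0]
ft_force: [0.1, 0.2, -0.8]
grip_width: 0.0147
grasp_force: 0.0
```

```bash
python3 st.py
python3 - <<'E'
from h import *
p=bot.camera("scene");cv2.imwrite("pics/s5.png",p["pixels"])
E
```

```text
tool plate [0.07302563 0.10732316] 0.1709048800117524
offcut_tube 0.93 [0.076 0.055] 0.08
offcut_channel 0.94 [-0.045 -0.235] 0.031
bushing 0.67 [-0.006  0.078] 0.08
bolt 0.68 [-0.006 -0.105] 0.077
spacer 0.69 [-0.08  -0.204] 0.024
```

View pics/s5.png

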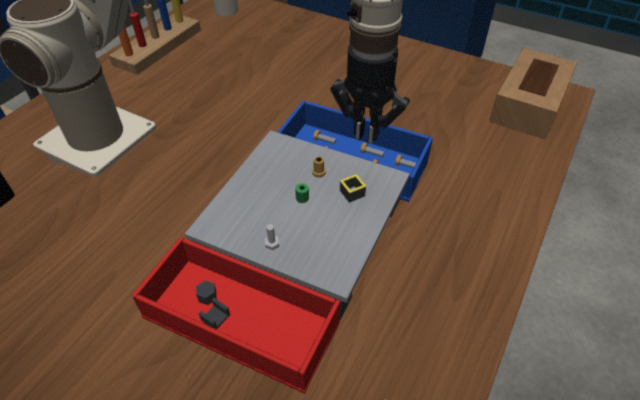

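All three parts are standing: bushing (319,166), spacer (302,192), bolt (271,237). The tube (352,187) is alone in its lane with the tool behind it, so I'll lower and push.

Emit:
carry_out(increments=[1.5,0,0.1,4,0,1.5,0,0,3,0,1.5,0,0,1.5,0,1.5,0,0,0,0,1.5,-1,0,0,0])

```text
clock: 12.45
eef_pos: [0.6149, 0.102, 0.0878]
tool_rot: [0.678, 0.735, 0.001, 0.001]
ft_force: [-0.2, 0.0, -0.0]
grip_width: 0.015
grasp_force: 0.0
```

Emit:
carry_out(increments=[1.5,-1,0,0,0,1.5,-1.5,0,0,0,1.5,-1.5,0,0,0,1.5,-1.5,0,0,0,1.5,-1.5,0,0,0])

```text
clock: 13.08
eef_pos: [0.6196, 0.0309, 0.0866]
tool_rot: [0.678, 0.735, 0.0, 0.0]
ft_force: [-1.1, 0.6, 2.5]
grip_width: 0.0151
grasp_force: 1.2
```

Emit:
carry_out(increments=[1.5,-1.5,0,0,0,1.5,-1.5,0,0,0,1.5,-1.5,0,0,0,1.5,-1.5,0,0,0,1.5,-1.5,0,0,0])

```text
clock: 13.7
eef_pos: [0.6254, -0.0437, 0.0863]
tool_rot: [0.678, 0.735, -0.0, -0.0]
ft_force: [-0.2, 2.0, 1.3]
grip_width: 0.015
grasp_force: 1.2
```

```bash
python3 st.py
```

```text
tool plate [ 0.07463484 -0.04986982] 0.08625591162093853
offcut_tube 0.71 [ 0.08  -0.076] 0.076
offcut_channel 0.84 [-0.047 -0.235] 0.032
bushing 0.53 [-0.007  0.078] 0.08
bolt 0.73 [-0.006 -0.104] 0.078
spacer 0.62 [-0.002  0.007] 0.081
```

Emit:
carry_out(increments=[1.5,-1,0,0,0,1.5,-1.5,0,0,0,1.5,-1.5,0,0,0,1.5,-1.5,0,0,0,1.5,-1.5,0,0,0])

```text
clock: 14.62
eef_pos: [0.631, -0.1139, 0.0864]
tool_rot: [0.678, 0.735, 0.0, -0.0]
ft_force: [0.9, 2.1, 0.4]
grip_width: 0.0156
grasp_force: 0.5
```

Emit:
carry_out(increments=[1.5,-1.5,0,0,0,1.5,-1.5,0,0,0,1.5,-1.5,0,0,0,1.5,-1.5,0,0,0,1.5,0,0,0,0])

```text
clock: 15.25
eef_pos: [0.6357, -0.1738, 0.0861]
tool_rot: [0.679, 0.734, -0.0, 0.0]
ft_force: [0.1, 0.3, -0.4]
grip_width: 0.0151
grasp_force: 0.0
```

Emit:
carry_out(increments=[1.5,0,0,-4,0,1.5,0,0,-5,0,1.5,0,0,-5,0,1.5,0,0,0,0,1.5,0,0,0,0])

```text
clock: 15.88
eef_pos: [0.6356, -0.1718, 0.2259]
tool_rot: [0.678, 0.735, -0.0, -0.0]
ft_force: [0.0, -0.3, -1.0]
grip_width: 0.0147
grasp_force: 0.0
```

```bash
python3 st.py
python3 - <<'E'
from h import *
p=bot.camera("scene");cv2.imwrite("pics/s6.png",p["pixels"])
E
```

```text
tool plate [ 0.07454962 -0.17836849] 0.22592909904301356
offcut_tube 0.67 [ 0.072 -0.218] 0.032
offcut_channel 0.72 [-0.043 -0.235] 0.032
bushing 0.69 [-0.008  0.075] 0.081
bolt 0.84 [-0.006 -0.105] 0.08
spacer 0.65 [-0.004  0.005] 0.08
```

View pics/s6.png

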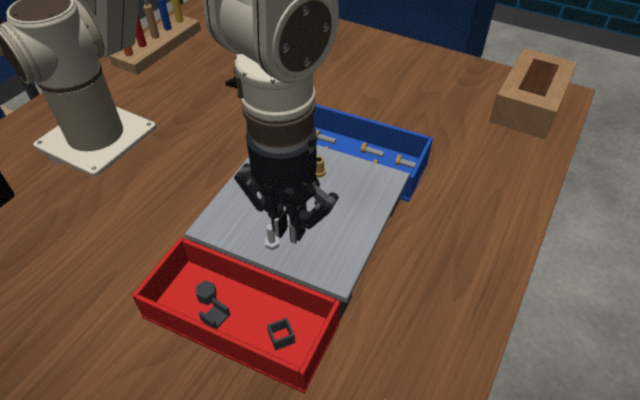

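The hex (205,292), channel (215,314) and tube (281,333) are all in the red tray. The networks place the finished parts where they started, and the arm is well above everything.

```bash
python3 -c "
from workcell import bot
print(bot.job_done())"
```

```text
the job is handed in; nothing more can be done
None
```

All three offcuts were pushed into the red scrap tray, the three finished parts are still standing where they were, the arm finished clear of everything, and the job is handed in.

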